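Push the spare spice jar into the packed row

TASK

Put the spice jar that stands apart into the row on the wooden spice rail: stand it upright on the worktop in front of the narrow gap in the middle of the row and slide it in between its two neighbours, so that they are nudged apart. Press it gently but definitely home against the wooden stop strip behind, without ramming it, and let go. All five jars must end upright in one row; topple nothing, and leave the salt shaker and the little mug where they are.

Things in the scene. Friction and masses are not known exactly. Their poses are not given: they have to be found in the camera images.
- spare_jar: The spare spice jar: clear round jar, red cap, the only such jar that stands apart from the row. 106 mm high; round and straight-sided: glass diameter 45 mm up to 84 mm height, cap diameter 44.6 mm from there to the top; about 0.2 kg. Origin: centre of its underside, z up along its axis; upright at the start.
- rail: Wooden spice rail, fixed, no floor (jars stand on the worktop), yaw within 0.25 rad. Origin: on the worktop at the row's middle; +x from the open front to the back, y along the row, z up. Back rail 60 mm high, front face at x = 47 mm. Fixed cheek at the +y end: inner face y = 117 mm, 60 mm high. Cheek and bookend reach forward to x = -30 mm.
- strip_zone (a point): Point of the rail's frame at x = 30.5, y = 7, z = 32 mm: middle of the zone of the light wooden stop strip (54 mm high, y = -99 to 113 mm). The strip's depth setting differs each time and is NOT measured: its front face lies anywhere from x = 22.5 to 38.5 mm, so a jar is home with its axis at x = 0 to 16 mm. It is rigid and held fast: feel for it; about 10 N is a good press.
- bookend (a joint): Sliding bookend at the -y end of the row, 70 mm high: metres it has slid outward (-y). At 0 its inner face is at y = -106 mm in the rail's frame. It yields against about 1 N of friction, up to 0.035.
- jar_1: Spice jar like the spare one, standing in the row at the +y end, next to the fixed cheek. Origin: centre of its underside, z along its axis.
- jar_2: Spice jar like the spare one, standing in the row on the +y side of the gap (axis at about y = 46 mm in the rail's frame). Origin: centre of its underside, z along its axis. Loose. The gap between jar_2 and jar_3 is about 34 to 38 mm, narrower than the spare jar (45 mm).
- jar_3: Spice jar like the spare one, standing in the row on the -y side of the gap (axis at about y = -35 mm in the rail's frame). Origin: centre of its underside, z along its axis. Loose; it moves with jar_4 and the bookend as the spare jar wedges in, which takes up to about 7 N of push, then less once it is between them.
- jar_4: Spice jar like the spare one, standing in the row at the -y end, next to the sliding bookend. Origin: centre of its underside, z along its axis.
- salt_shaker: Bystander: glass salt shaker with a grey top, 44 mm in diameter, 90 mm high. Origin: centre of its underside.
- small_mug: Bystander: small white mug, 59 x 83 x 55 mm with its handle. Origin: near the centre of its underside.
Not all that is in view belongs to the job. Leave any black or yellow look-alike of the jar_3 alone.

How it is judged:
By the outcome, as a careful person would: the job done as asked, in the order asked, and still so for the second after the job is handed in, with the robot touching nothing.
It also fails if it takes over 61 s, if anything falls off the work surface, if the arm or the gripper's body presses on something with over 40 N, if the wrist force passes 120 N, or if a joint passes its speed limit or range.

ROBOT

A 7-joint arm with a two-finger parallel gripper is mounted at the origin on the work surface; the furniture and walls round the work are solid. World frame = base frame: x ahead of the robot, y to its left, z up, the work surface at z = 0. Lengths are in m, angles in degrees, forces in N, time in s.
With the tool pointing down it reaches from about 0.425 to 0.875 m from the base axis. Payload 4.7 kg.
Tool frame: the origin (TCP) lies between the finger pads; the fingertips stand 17 mm ahead of it and the grasp point (between the pads) lies 2 mm behind it; z points along the fingers, y is the line along which they close (so a half turn about z gives the same grasp; the last joint's range is limited). The gripper opens to 87 mm and grips with 3 to 60 N. Pads are 19 mm wide; open, the fingers measure 117 mm over their backs; the gripper's body (75 mm by 190 mm) begins 51 mm behind the grasp point.
Start: joints at [0.808, 18.392, -4.016, 83.108, 1.295, 78.541, -3.26], TCP at [0.65, -0, 0.24] pointing down, gripper open.
Joint ranges: [-163.93, 163.93], [-17.29, 119.83], [-79.2, 71.16], [3.27, 140.29], [-89.18, 269.18], [5.43, 117.66], [-154.24, 154.24]. Speed limits (degrees/s): [147.25, 147.25, 180, 180, 180, 180, 180].

INTERFACE

Orientations are given as [roll, pitch, yaw] about the fixed x, y, z axes, in that order (R = Rz(yaw) Ry(pitch) Rx(roll)).
In Python, from cell import env, cams gives the robot as it stands.
- The arm moves only by the shell command python3 -m pendant 'ROWS' [FORCE]. ROWS is JSON, a list of rows, each an object of numbers: "tx", "ty", "tz": the shift along the tool's x, y, z each as a share of 0.05 m, from -1 to 1; "spin": the turn about the tool's z as a share of 4 degrees, from -1 to 1; "claw": the closure, from 0 (fully open) to 1 (shut). A call has 1 to 10 rows; each row shifts and turns the commanded pose from where the row before left it, along the tool's axes as they then stand; what a row does not reach is not made up. A row lasts 1/8 s, in which the tool goes at most 62.5 mm and 10.7 degrees, less where a joint would pass 70% of its speed; a pose out of reach is approached as far as the arm can. A call with a number of a shift or a turn outside -1 to 1 is refused whole. A call with a gripper value outside its range is refused whole. The fingers move at their own pace and stop on an object; FORCE is the grip in N (left out, the last holds). Time passes only in rows, so rows that do not move let the fingers close. It gives the time, the measured TCP pose, the force, the opening and the grip force at its end, in the units of the state.
- env.get_obs(): the state, without advancing time (a new reading comes with each control period).
- cams.read_camera(name): name is "scene" or "side" or "wrist"; returns the picture (400x640x3 uint8, red, green, blue); there is no depth.
- cams.camera_info(name): a dict with "fx", "fy", "cx", "cy" (pixels), "rvec" (rotation vector, rad) and "tvec" (3), from world to camera coordinates, as OpenCV has them. Camera axes: x right, y down, z forward; pixel columns grow to the right and rows downward; lengths in m; the calibration is good to about 2 mm. A picture is of the moment at which its call begins: read the wrist's pose just before it. camera_info takes no time and is no camera call; for the wrist camera it gives the pose at the moment of the call.
- env.sign_off(): hands the job in; it is judged then, once.
The state is a dict: "time_s": time; "qpos": joint angles; "joint_velocities": joint speeds; "effort": joint torques, N m; "tool_pos": TCP position; "tool_rot": TCP orientation; "force": force on the tool from outside, world axes, zero at the start; "wrist_torque": the same for the moment, N m; "grip_width": finger opening in m; "grasp_force": force on a finger pad.
Only numpy, scipy, OpenCV 4.12 (cv2) and the standard library are available. Lean on these libraries where they do the work, as an engineer would, in place of code of your own. Each camera call takes 0.05 s, during which the arm holds its last target. There are 200 camera calls.

## Working session

There is one attempt and no reset: what is moved stays moved. The work goes in short steps, Python scripts to look and compute and a shell command to move; the robot and the scene stay as the last step left them, time stands still between calls to the robot, and variables do not carry over. Pictures are saved under pics/ and viewed, at most 13 in all, crops included, and the job is handed in when it is done.

```bash
mkdir -p pics; cat > h.py <<'E'
import numpy as np, cv2
from cell import env, cams
def ray(name,u,v,z):
    i=cams.camera_info(name);R,_=cv2.Rodrigues(np.array(i['rvec'],float));t=np.array(i['tvec'],float).ravel()
    c=-R.T@t;d=R.T@np.array([(u-i['cx'])/i['fx'],(v-i['cy'])/i['fy'],1]);return c+d*(z-c[2])/d[2]
def proj(name,P):
    i=cams.camera_info(name);K=np.array([[i['fx'],0,i['cx']],[0,i['fy'],i['cy']],[0,0,1.]])
    return cv2.projectPoints(np.array(P,float).reshape(-1,3),np.array(i['rvec'],float),np.array(i['tvec'],float),K,None)[0][:,0]
def snap(name,f):
    im=cams.read_camera(name);cv2.imwrite('pics/'+f,im[:,:,::-1]);return im
E
python3 - <<'E'
from h import *
a=snap('scene','scene0.png');b=snap('side','side0.png');w=snap('wrist','wrist0.png')
print(env.get_obs())
for n in('scene','side','wrist'):
    i=cams.camera_info(n);R,_=cv2.Rodrigues(np.array(i['rvec'],float));print(n,-R.T@np.array(i['tvec']).ravel(),i['fx'])
E
```

```text
{'time_s': 0.15, 'qpos': array([ 0.80857856, 18.42756682, -4.01585812, 83.15985314,  1.29484204,
       78.5393939 , -3.2598313 ]), 'joint_velocities': array([ 0.05036356, -0.03607228,  0.0802567 , -0.14916124, -0.0157102 ,
       -0.02463144,  0.03304033]), 'effort': array([ 2.16972071e-04, -4.91794288e+01, -4.04079035e-01, -3.12878716e+01,
       -6.39387709e-02,  4.04033612e-02,  9.90178205e-05]), 'tool_pos': array([ 6.49607806e-01, -4.92019985e-05,  2.38723638e-01]), 'tool_rot': array([-1.79918395e+02,  4.80090488e-03,  9.00012877e+01]), 'force': array([0.10077363, 0.40603053, 0.19420737]), 'wrist_torque': array([ 0.00587947, -0.00027438,  0.0182335 ]), 'grasp_force': 0.0, 'grip_width': 0.0872408149775944}
scene [0.0406122  0.51543412 0.80705321] 432.4518089806932
side [ 0.26448416 -1.09555166  0.70543497] 487.6402837007707
wrist [0.64901458 0.07595938 0.38424778] 348.22576635504845
```

View pics/scene0.png

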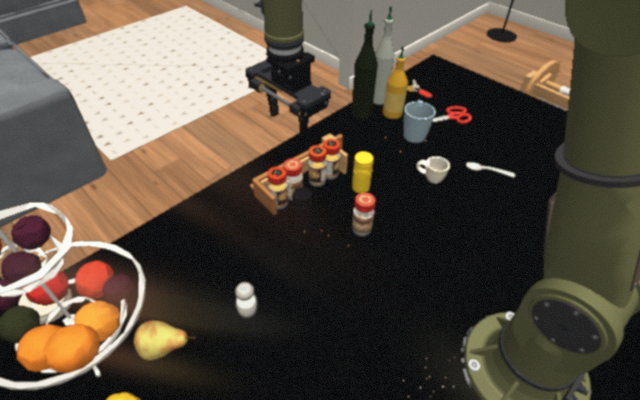

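View pics/side0.png

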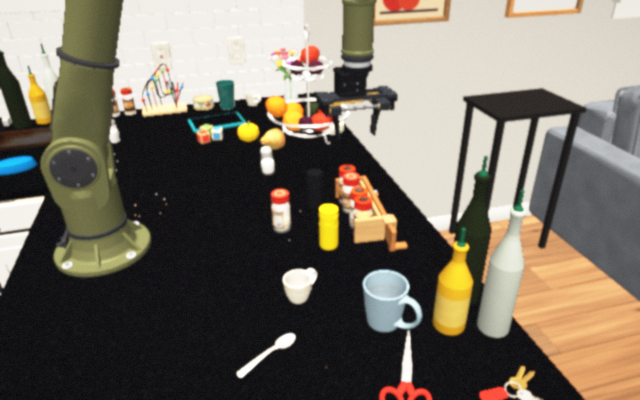

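The scene view shows the spare jar at (364,213) and the row caps at about (277,173), (292,167), (317,152) and (331,146). There is a yellow look-alike at (362,172), and a black one, at side (315,185), near the front of the row.

```bash
python3 - <<'E'
from h import *
for n in('scene','side'):
    im=cv2.cvtColor(cv2.imread(f'pics/{n}0.png'),cv2.COLOR_BGR2HSV)
    m=(((im[...,0]<9)|(im[...,0]>172))&(im[...,1]>130)&(im[...,2]>90)).astype(np.uint8)
    k,l,s,c=cv2.connectedComponentsWithStats(m)
    for j in range(1,k):
        if s[j,4]>40 and s[j,4]<900: print(n,s[j],c[j].round(1),ray(n,*c[j],.097).round(3))
cr=cv2.imread('pics/scene0.png')[120:250,230:400];a=cv2.resize(cr,None,fx=3.5,fy=3.5,interpolation=2)
cr=cv2.imread('pics/side0.png')[150:260,250:420];b=cv2.resize(cr,(595,385),interpolation=2)
cv2.imwrite('pics/c1.png',a)
cv2.imwrite('pics/c2.png',b)
E
```

```text
scene [418  89  15   9  82] [424.7  93.1] [ 0.609 -0.499  0.097]
scene [446 105  26  19 324] [458.5 113.8] [ 0.48  -0.481  0.097]
scene [309 139  32  23 318] [325.7 150.3] [ 0.628 -0.099  0.097]
scene [267 158  35  26 453] [283.5 171.7] [0.643 0.031 0.097]
scene [355 192  21  20 248] [364.7 202.7] [ 0.438 -0.032  0.097]
scene [ 46 271  23  28 376] [ 58.5 284.6] [0.704 0.545 0.097]
scene [ 27 286  26  19 295] [ 39.3 296.1] [0.704 0.581 0.097]
side [383   0  36  12 338] [400.1   4.5] [1.962 2.723 0.097]
side [309  46  10  18 143] [312.9  53.9] [0.889 1.359 0.097]
side [296  49  10  14  70] [302.4  56.4] [0.826 1.326 0.097]
side [121  89  10   5  46] [125.5  90.9] [0.002 0.987 0.097]
side [310 109  23  15 204] [320.3 117.2] [0.685 0.467 0.097]
side [203 135   7   9  45] [205.8 138.7] [0.286 0.387 0.097]
side [338 164  22  23 305] [348.5 174.4] [0.643 0.023 0.097]
side [270 188  20  16 203] [279.6 196.4] [ 0.44  -0.042  0.097]
side [349 192  23  19 259] [360.8 201.4] [ 0.627 -0.123  0.097]
side [379 381  54  19 610] [404.4 391.6] [ 0.505 -0.662  0.097]
side [479 386  30  14 333] [493.5 393.5] [ 0.629 -0.701  0.097]
```

View pics/c1.png

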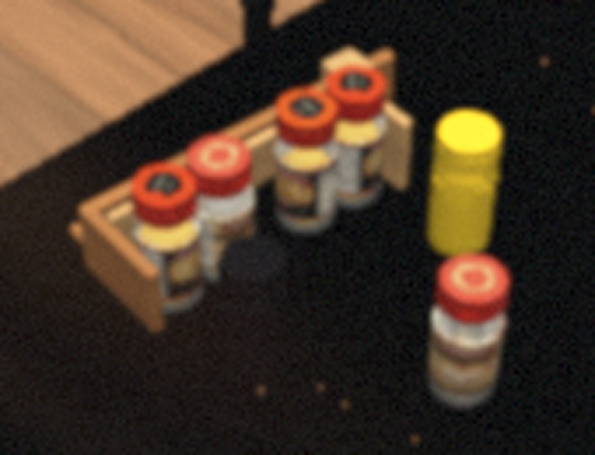

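View pics/wrist0.png

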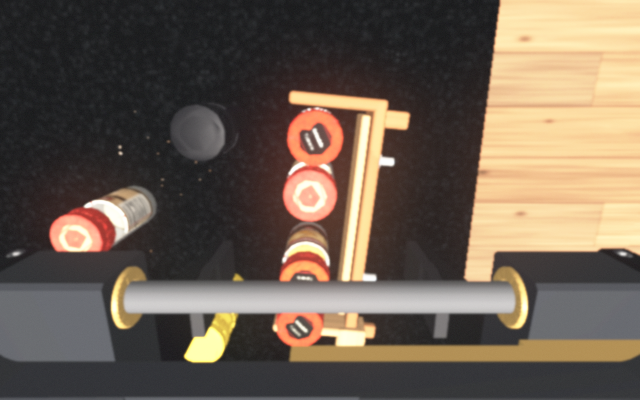

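The wrist view shows jar_1 at (315,137), jar_2 at (310,193), jar_3 about (303,280), the spare at (78,236) and the black look-alike at (198,132).

```bash
python3 - <<'E'
from h import *
for nm,u,v,z in [('j1',315,137,.106),('j2',310,194,.106),('j3',304,275,.106),('spare',78,236,.106),('black',198,132,.106),('railF1',370,115,.06),('railF2',353,315,.06),('cheekL',292,97,.06),('cheekin',370,107,.06),('stripF1',358,115,.054),('stripF2',341,315,.054)]:
    print(nm,ray('wrist',u,v,z).round(4))
for nm,u,v in[('j1',165/3.5+230,180/3.5+120),('j2',219/3.5+230,155/3.5+120),('j3',307/3.5+230,105/3.5+120),('j4',355/3.5+230,82/3.5+120),('spare',473/3.5+230,272/3.5+120),('yellow',468/3.5+230,128/3.5+120),('black',253/3.5+230,255/3.5+120)]: print(nm,ray('scene',u,v,.106).round(4))
E
```

```text
j1 [0.6453 0.0492 0.106 ]
j2 [0.641  0.0027 0.106 ]
j3 [ 0.6351 -0.0715  0.106 ]
spare [ 0.4419 -0.0345  0.106 ]
black [0.5533 0.0531 0.106 ]
railF1 [0.6945 0.0643 0.06  ]
railF2 [ 0.6846 -0.1432  0.06  ]
cheekL [0.6243 0.0799 0.06  ]
cheekin [0.6942 0.0713 0.06  ]
stripF1 [0.6843 0.0641 0.054 ]
stripF2 [ 0.6722 -0.1473  0.054 ]
j1 [0.6467 0.0474 0.106 ]
j2 [0.64   0.0038 0.106 ]
j3 [ 0.6358 -0.0778  0.106 ]
j4 [ 0.6299 -0.1213  0.106 ]
spare [ 0.4427 -0.0373  0.106 ]
yellow [ 0.5383 -0.1419  0.106 ]
black [0.5526 0.0535 0.106 ]
```

View pics/c2.png

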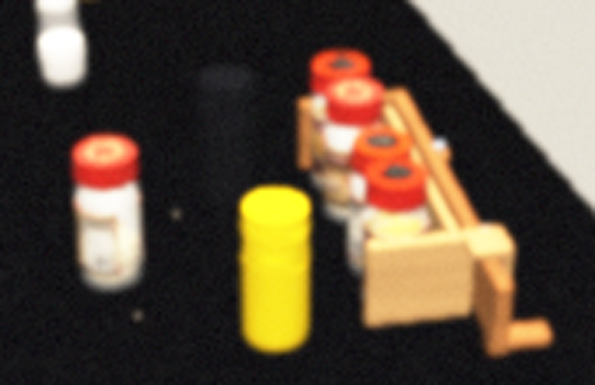

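The side crop agrees with the other views. The spare is at about (0.442, -0.036). The tool's y axis already lies along world x, so I'll grip front-to-back with the tips above the 60 mm rail.

```bash
python3 -m pendant '[{"ty":-0.69,"tx":-0.12},{"ty":-0.69,"tx":-0.12},{"ty":-0.69,"tx":-0.12},{"ty":-0.69,"tx":-0.12},{"ty":-0.69,"tx":-0.12},{"ty":-0.7,"tx":-0.12},{"tz":0.5},{"tz":0.5},{"tx":0},{"tx":0}]' 30; python3 - <<'E'
from h import *
snap('wrist','w1.png');print(env.get_obs()['tool_pos'])
E
```

```text
[ 6.49659777e-01 -9.67412195e-06  2.38870079e-01]invalid input at $[0]: expected keys tx, ty, tz, spin, claw
```

View pics/w1.png

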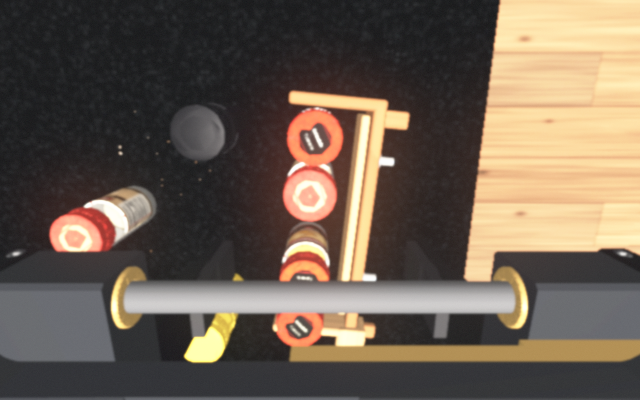

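The call was refused because every row needs all five keys. The view is unchanged.

```bash
python3 -m pendant '[{"tx":-0.12,"ty":-0.69,"tz":0,"spin":0,"claw":0},{"tx":-0.12,"ty":-0.69,"tz":0,"spin":0,"claw":0},{"tx":-0.12,"ty":-0.69,"tz":0,"spin":0,"claw":0},{"tx":-0.12,"ty":-0.69,"tz":0,"spin":0,"claw":0},{"tx":-0.12,"ty":-0.69,"tz":0,"spin":0,"claw":0},{"tx":-0.12,"ty":-0.7,"tz":0,"spin":0,"claw":0},{"tx":0,"ty":0,"tz":0.5,"spin":0,"claw":0},{"tx":0,"ty":0,"tz":0.3,"spin":0,"claw":0},{"tx":0,"ty":0,"tz":0,"spin":0,"claw":0},{"tx":0,"ty":0,"tz":0,"spin":0,"claw":0}]' 30; python3 - <<'E'
from h import *
for n in('scene','side'):
    im=cv2.cvtColor(snap(n,n+'1.png'),cv2.COLOR_RGB2HSV)
    m=(((im[...,0]<9)|(im[...,0]>172))&(im[...,1]>130)&(im[...,2]>90)).astype(np.uint8)
    k,l,s,c=cv2.connectedComponentsWithStats(m)
    for j in range(1,k):
        p=ray(n,*c[j],.097)
        if s[j,4]>40 and np.hypot(p[0]-.44,p[1]+.036)<.06: print(n,s[j],p.round(4))
E
```

```text
time_s: 1.45
tool_pos: [0.4431, -0.0359, 0.2]
tool_rot: [180.0, -0.0, 90.0]
force: [-0.8, -0.2, 0.8]
grip_width: 0.0873
grasp_force: 0.0
scene [355 192  21  20 248] [ 0.4383 -0.032   0.097 ]
side [270 188  20  16 204] [ 0.4399 -0.042   0.097 ]
```

```bash
python3 -m pendant '[{"tx":0,"ty":-0.02,"tz":0.6,"spin":0,"claw":0},{"tx":0,"ty":0,"tz":0.6,"spin":0,"claw":0},{"tx":0,"ty":0,"tz":0.6,"spin":0,"claw":0},{"tx":0,"ty":0,"tz":0.4,"spin":0,"claw":0},{"tx":0,"ty":0,"tz":0.18,"spin":0,"claw":0},{"tx":0,"ty":0,"tz":0,"spin":0,"claw":0},{"tx":0,"ty":0,"tz":0,"spin":0,"claw":1},{"tx":0,"ty":0,"tz":0,"spin":0,"claw":1},{"tx":0,"ty":0,"tz":0,"spin":0,"claw":1},{"tx":0,"ty":0,"tz":0,"spin":0,"claw":1}]' 30
python3 -m pendant '[{"tx":0,"ty":0,"tz":0,"spin":0,"claw":1},{"tx":0,"ty":0,"tz":0,"spin":0,"claw":1}]'
```

```text
time_s: 2.8
tool_pos: [0.4416, -0.0361, 0.0808]
tool_rot: [180.0, 0.0, 90.0]
force: [0.6, 0.5, 0.2]
grip_width: 0.0547
grasp_force: 0.0
time_s: 3.05
tool_pos: [0.4414, -0.036, 0.0806]
tool_rot: [-180.0, 0.0, 90.0]
force: [-1.5, -0.0, 0.4]
grip_width: 0.0445
grasp_force: 30.0
```

```bash
python3 -m pendant '[{"tx":0,"ty":0,"tz":-0.3,"spin":0,"claw":1},{"tx":0.02,"ty":0.5,"tz":0,"spin":0,"claw":1},{"tx":0.02,"ty":0.5,"tz":0,"spin":0,"claw":1},{"tx":0.02,"ty":0.5,"tz":0,"spin":0,"claw":1},{"tx":0,"ty":0.5,"tz":0,"spin":0,"claw":1},{"tx":0,"ty":0.3,"tz":0,"spin":0.4,"claw":1},{"tx":0,"ty":0.18,"tz":0,"spin":0.4,"claw":1},{"tx":0,"ty":0,"tz":0,"spin":0,"claw":1},{"tx":0,"ty":0,"tz":0,"spin":0,"claw":1}]' 40
python3 - <<'E'
from h import *
for n in ('scene','side'): im=snap(n,n+'2.png')
w=snap('wrist','w2.png')
a=cv2.resize(cv2.imread('pics/scene2.png')[110:250,240:400],None,fx=2.5,fy=2.5,interpolation=2)
b=cv2.resize(cv2.imread('pics/side2.png')[130:270,250:410],None,fx=2.5,fy=2.5,interpolation=2)
c=cv2.resize(cv2.imread('pics/w2.png'),(400,250))
W=np.zeros((600,800,3),np.uint8);W[:350,:400]=a;W[:350,400:]=b;W[350:,:400]=c;cv2.imwrite('pics/m2.png',W)
E
```

```text
time_s: 4.18
tool_pos: [0.5647, -0.0333, 0.0955]
tool_rot: [-179.9, 0.0, 86.8]
force: [0.8, 0.0, -1.4]
grip_width: 0.0443
grasp_force: 40.0
```

View pics/m2.png

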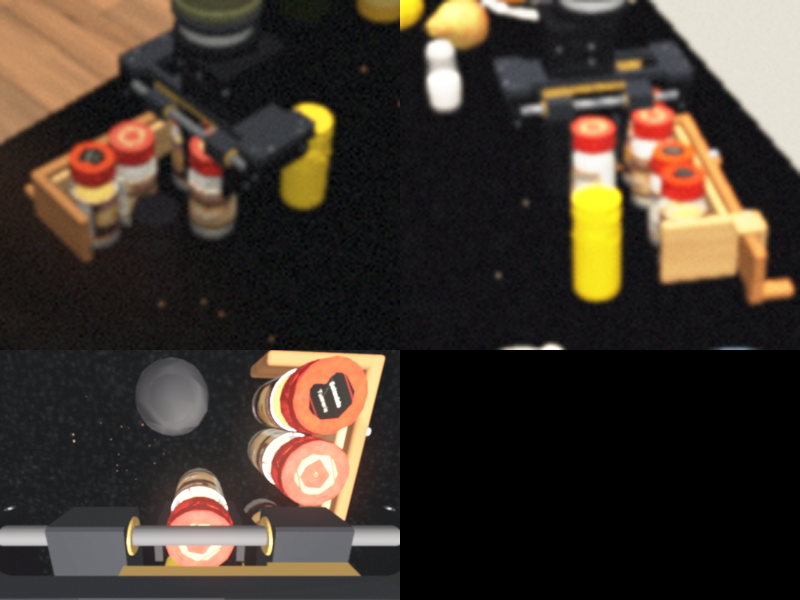

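All jars stand and the spare is held upright in front of the gap. In wrist pixels, jar_1 is at about (528,70), jar_2 at (504,195) and the spare at (320,298).

```bash
python3 - <<'E'
from h import *
for nm,u,v,z in [('j1',528,70,.106),('j2',504,195,.106),('spare',320,298,.121)]: print(nm,ray('wrist',u,v,z).round(4))
im=cv2.imread('pics/w2.png');hsv=cv2.cvtColor(im,cv2.COLOR_BGR2HSV)
# outer (floor-side) edge of the back rail top: last wood pixel per row
P=[]
for v in range(20,250,6):
    r=hsv[v,500:]; k=np.where((r[:,0]>8)&(r[:,0]<25)&(r[:,1]>70)&(r[:,2]>110))[0]
    if len(k): P.append(ray('wrist',500+k[-1],v,.06)[:2])
P=np.array(P);f=np.polyfit(P[:,1],P[:,0],1);r=P[:,0]-np.polyval(f,P[:,1]);g=abs(r)<.003
f=np.polyfit(P[g,1],P[g,0],1);print('rail back edge slope',f,g.sum(),len(g))
n='scene'
i=cv2.imread('pics/scene2.png')
E
```

```text
j1 [0.645  0.0493 0.106 ]
j2 [0.6405 0.0024 0.106 ]
spare [ 0.5646 -0.031   0.121 ]
rail back edge slope [0.09401254 0.70238919] 39 39
```

```bash
python3 -m pendant '[{"tx":0,"ty":0,"tz":0.15,"spin":0.55,"claw":1},{"tx":0,"ty":0,"tz":0.1,"spin":0,"claw":1},{"tx":0,"ty":0,"tz":0.05,"spin":0,"claw":1},{"tx":0,"ty":0,"tz":0,"spin":0,"claw":1},{"tx":0,"ty":0,"tz":0,"spin":0,"claw":1}]'
```

```text
time_s: 4.95
tool_pos: [0.5657, -0.0333, 0.0807]
tool_rot: [180.0, -0.0, 84.6]
force: [-0.3, -0.2, -2.8]
grip_width: 0.0443
grasp_force: 40.0
```

```bash
python3 -m pendant '[{"tx":0,"ty":0.2,"tz":0,"spin":0,"claw":1},{"tx":0,"ty":0.2,"tz":0,"spin":0,"claw":1},{"tx":0,"ty":0.2,"tz":0,"spin":0,"claw":1},{"tx":0,"ty":0.2,"tz":0,"spin":0,"claw":1},{"tx":0,"ty":0.1,"tz":0,"spin":0,"claw":1},{"tx":0,"ty":0,"tz":0,"spin":0,"claw":1}]'
python3 -m pendant '[{"tx":0,"ty":0.05,"tz":0,"spin":0,"claw":1},{"tx":0,"ty":0.05,"tz":0,"spin":0,"claw":1},{"tx":0,"ty":0.05,"tz":0,"spin":0,"claw":1},{"tx":0,"ty":0.05,"tz":0,"spin":0,"claw":1}]'
```

```text
time_s: 5.7
tool_pos: [0.6111, -0.0376, 0.0807]
tool_rot: [179.9, -0.0, 84.6]
force: [0.6, -0.2, -0.6]
grip_width: 0.0442
grasp_force: 40.0
time_s: 6.2
tool_pos: [0.6202, -0.0381, 0.0807]
tool_rot: [-180.0, -0.0, 84.6]
force: [-1.6, 0.5, 1.0]
grip_width: 0.0441
grasp_force: 40.0
```

```bash
for i in 1; do python3 -m pendant '[{"tx":0,"ty":0.05,"tz":0,"spin":0,"claw":1},{"tx":0,"ty":0.05,"tz":0,"spin":0,"claw":1}]'
python3 -m pendant '[{"tx":0,"ty":0.05,"tz":0,"spin":0,"claw":1},{"tx":0,"ty":0.05,"tz":0,"spin":0,"claw":1}]'; done
```

```text
time_s: 6.45
tool_pos: [0.6252, -0.0387, 0.0807]
tool_rot: [-180.0, -0.0, 84.6]
force: [-3.3, 0.9, 3.1]
grip_width: 0.0447
grasp_force: 40.0
time_s: 6.7
tool_pos: [0.6304, -0.0395, 0.0806]
tool_rot: [-180.0, 0.0, 84.6]
force: [-2.1, 1.3, 2.8]
grip_width: 0.0446
grasp_force: 40.0
```

```bash
python3 -m pendant '[{"tx":0,"ty":0.04,"tz":0,"spin":0,"claw":1},{"tx":0,"ty":0.04,"tz":0,"spin":0,"claw":1}]'
python3 -m pendant '[{"tx":0,"ty":0.03,"tz":0,"spin":0,"claw":1},{"tx":0,"ty":0,"tz":0,"spin":0,"claw":1}]'
python3 - <<'E'
from h import *
for n in ('scene','side'): im=snap(n,n+'3.png')
w=snap('wrist','w3.png')
a=cv2.resize(cv2.imread('pics/scene3.png')[110:250,240:400],None,fx=2.5,fy=2.5,interpolation=2)
b=cv2.resize(cv2.imread('pics/side3.png')[130:270,250:410],None,fx=2.5,fy=2.5,interpolation=2)
c=cv2.resize(cv2.imread('pics/w3.png'),(400,250))
W=np.zeros((600,800,3),np.uint8);W[:350,:400]=a;W[:350,400:]=b;W[350:,:400]=c;cv2.imwrite('pics/m3.png',W)
E
```

```text
time_s: 6.95
tool_pos: [0.6343, -0.0399, 0.0806]
tool_rot: [-180.0, 0.0, 84.6]
force: [-2.6, 0.3, 2.3]
grip_width: 0.0444
grasp_force: 40.0
time_s: 7.2
tool_pos: [0.636, -0.04, 0.0806]
tool_rot: [180.0, 0.0, 84.6]
force: [-2.1, -0.2, 2.2]
grip_width: 0.0442
grasp_force: 40.0
```

View pics/m3.png

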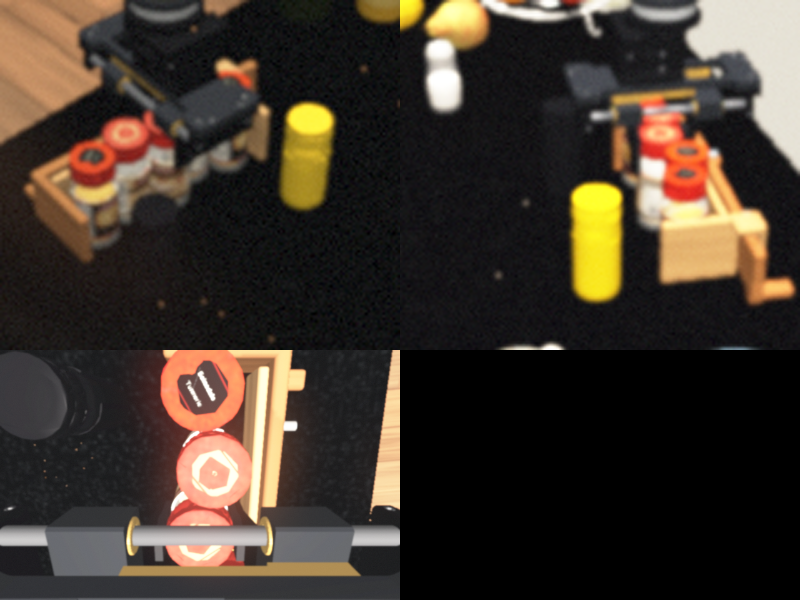

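All jars are upright and the spare is wedged between its neighbours. Next I'll feel for the strip in small steps.

```bash
python3 -m pendant '[{"tx":0,"ty":0.03,"tz":0,"spin":0,"claw":1},{"tx":0,"ty":0.03,"tz":0,"spin":0,"claw":1}]' | sed -n '2p;3p;4p'
python3 -m pendant '[{"tx":0,"ty":0.02,"tz":0,"spin":0,"claw":1},{"tx":0,"ty":0.02,"tz":0,"spin":0,"claw":1}]' | sed -n '2p;3p;4p'
```

```text
tool_pos: [0.6386, -0.0402, 0.0806]
tool_rot: [-180.0, 0.0, 84.6]
force: [-2.9, 0.9, 3.0]
tool_pos: [0.6408, -0.0405, 0.0807]
tool_rot: [180.0, 0.0, 84.6]
force: [-3.0, 1.8, 3.3]
```

```bash
python3 -m pendant '[{"tx":0,"ty":0.02,"tz":0,"spin":0,"claw":1},{"tx":0,"ty":0.02,"tz":0,"spin":0,"claw":1}]'| sed -n '2p;3p;4p'
```

```text
tool_pos: [0.6426, -0.0405, 0.0806]
tool_rot: [-180.0, -0.0, 84.6]
force: [-3.7, 1.1, 4.7]
```

```bash
python3 -m pendant '[{"tx":0,"ty":0.02,"tz":0,"spin":0,"claw":1},{"tx":0,"ty":0,"tz":0,"spin":0,"claw":1}]'| sed -n '2p;3p;4p'
python3 -m pendant '[{"tx":0,"ty":0.02,"tz":0,"spin":0,"claw":1},{"tx":0,"ty":0,"tz":0,"spin":0,"claw":1}]'| sed -n '2p;3p;4p'
```

```text
tool_pos: [0.6436, -0.0405, 0.0806]
tool_rot: [-180.0, -0.0, 84.6]
force: [-4.4, 0.9, 4.4]
tool_pos: [0.6447, -0.0406, 0.0806]
tool_rot: [180.0, -0.0, 84.6]
force: [-3.6, 2.2, 4.6]
```

```bash
python3 -m pendant '[{"tx":0,"ty":0.02,"tz":0,"spin":0,"claw":1},{"tx":0,"ty":0.02,"tz":0,"spin":0,"claw":1}]'| sed -n '2p;3p;4p'
python3 -m pendant '[{"tx":0,"ty":0.02,"tz":0,"spin":0,"claw":1},{"tx":0,"ty":0,"tz":0,"spin":0,"claw":1}]'| sed -n '2p;3p;4p'
python3 - <<'E'
from h import *
o=env.get_obs();print(o['wrist_torque'],o['grip_width'],o['grasp_force'])
E
```

```text
tool_pos: [0.6467, -0.0408, 0.0807]
tool_rot: [180.0, -0.0, 84.6]
force: [-4.0, 0.6, 4.8]
tool_pos: [0.6479, -0.0409, 0.0806]
tool_rot: [180.0, -0.0, 84.6]
force: [-3.1, 1.4, 4.8]
[ 0.275922    0.81322564 -0.03117054] 0.04430949969687038 39.988811746879946
```

```bash
python3 -m pendant '[{"tx":0,"ty":0.02,"tz":0,"spin":0,"claw":1},{"tx":0,"ty":0.02,"tz":0,"spin":0,"claw":1}]'| sed -n '2p;3p;4p'
python3 -m pendant '[{"tx":0,"ty":0.02,"tz":0,"spin":0,"claw":1},{"tx":0,"ty":0,"tz":0,"spin":0,"claw":1}]'| sed -n '2p;3p;4p'
python3 - <<'E'
from h import *
for n in ('scene','side'): im=snap(n,n+'4.png')
w=snap('wrist','w4.png')
o=env.get_obs();print(o['wrist_torque'],o['force'])
a=cv2.resize(cv2.imread('pics/scene4.png')[110:250,240:400],None,fx=2.5,fy=2.5,interpolation=2)
b=cv2.resize(cv2.imread('pics/side4.png')[130:270,250:410],None,fx=2.5,fy=2.5,interpolation=2)
c=cv2.resize(cv2.imread('pics/w4.png'),(400,250))
W=np.zeros((600,800,3),np.uint8);W[:350,:400]=a;W[:350,400:]=b;W[350:,:400]=c;W[350:,400:]=cv2.resize(cv2.imread('pics/w4.png')[200:400,160:480],(400,250));cv2.imwrite('pics/m4.png',W)
E
```

```text
tool_pos: [0.6498, -0.0411, 0.0807]
tool_rot: [180.0, -0.0, 84.6]
force: [-4.1, 1.8, 4.5]
tool_pos: [0.651, -0.0412, 0.0806]
tool_rot: [180.0, -0.0, 84.6]
force: [-2.4, 1.4, 3.6]
[ 0.36372175  0.65658962 -0.03432351] [-2.42761954  1.3472894   4.28243505]
```

View pics/m4.png

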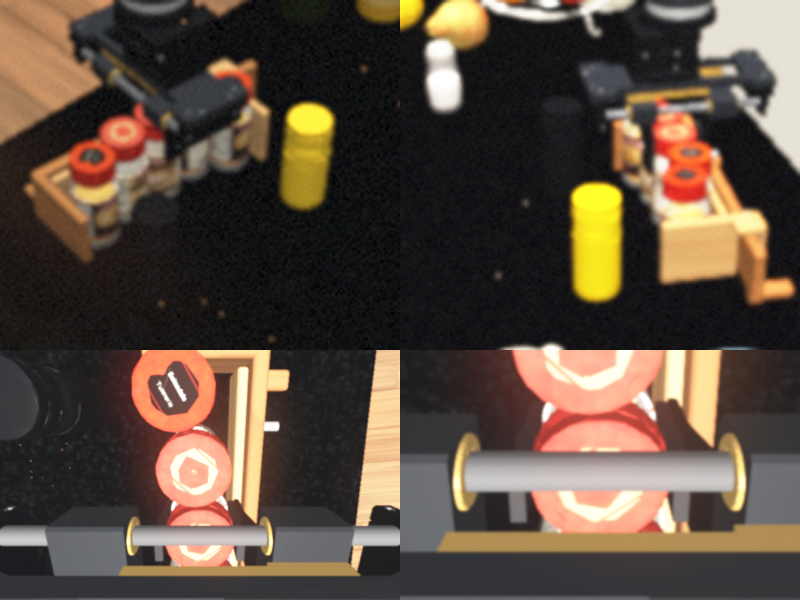

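All jars are still upright, with no strip contact yet. From the first wrist view I expect the home position at about x = 0.655.

```bash
python3 -m pendant '[{"tx":0,"ty":0.02,"tz":0,"spin":0,"claw":1},{"tx":0,"ty":0,"tz":0,"spin":0,"claw":1}]'| sed -n '2p;3p;4p'
python3 -m pendant '[{"tx":0,"ty":0.02,"tz":0,"spin":0,"claw":1},{"tx":0,"ty":0,"tz":0,"spin":0,"claw":1}]'| sed -n '2p;3p;4p'
```

```text
tool_pos: [0.6517, -0.0413, 0.0806]
tool_rot: [180.0, -0.0, 84.6]
force: [-2.7, 1.8, 4.6]
tool_pos: [0.6527, -0.0413, 0.0806]
tool_rot: [180.0, -0.0, 84.6]
force: [-2.9, 2.1, 5.1]
```

```bash
python3 -m pendant '[{"tx":0,"ty":0.02,"tz":0,"spin":0,"claw":1},{"tx":0,"ty":0,"tz":0,"spin":0,"claw":1}]'| sed -n '2p;3p;4p'
```

```text
tool_pos: [0.6537, -0.0414, 0.0806]
tool_rot: [180.0, -0.0, 84.6]
force: [-3.6, 2.8, 4.8]
```

```bash
python3 -m pendant '[{"tx":0,"ty":0.02,"tz":0,"spin":0,"claw":1},{"tx":0,"ty":0,"tz":0,"spin":0,"claw":1}]'| sed -n '2p;3p;4p'
python3 -m pendant '[{"tx":0,"ty":0.02,"tz":0,"spin":0,"claw":1},{"tx":0,"ty":0,"tz":0,"spin":0,"claw":1}]'| sed -n '2p;3p;4p'
```

```text
tool_pos: [0.6547, -0.0415, 0.0806]
tool_rot: [180.0, -0.0, 84.6]
force: [-3.1, 1.9, 4.8]
tool_pos: [0.6557, -0.0416, 0.0806]
tool_rot: [180.0, -0.0, 84.6]
force: [-3.1, 1.6, 3.6]
```

```bash
python3 -m pendant '[{"tx":0,"ty":0.02,"tz":0,"spin":0,"claw":1},{"tx":0,"ty":0,"tz":0,"spin":0,"claw":1}]'| sed -n '2p;3p;4p'
python3 -m pendant '[{"tx":0,"ty":0.02,"tz":0,"spin":0,"claw":1},{"tx":0,"ty":0,"tz":0,"spin":0,"claw":1}]'| sed -n '2p;3p;4p'
```

```text
tool_pos: [0.6564, -0.0417, 0.0807]
tool_rot: [-180.0, -0.0, 84.6]
force: [-3.3, 3.0, 4.7]
tool_pos: [0.6565, -0.0417, 0.0807]
tool_rot: [-179.9, -0.0, 84.6]
force: [-5.6, 2.5, 7.7]
```

Contact: motion stalls at x = 0.6565 and the force is rising. I'll build it up to about 10 N.

```bash
python3 -m pendant '[{"tx":0,"ty":0.02,"tz":0,"spin":0,"claw":1},{"tx":0,"ty":0,"tz":0,"spin":0,"claw":1}]'| sed -n '2p;3p;4p'
python3 -m pendant '[{"tx":0,"ty":0.01,"tz":0,"spin":0,"claw":1},{"tx":0,"ty":0,"tz":0,"spin":0,"claw":1}]'| sed -n '2p;3p;4p'
```

```text
tool_pos: [0.6567, -0.0417, 0.0807]
tool_rot: [-179.7, -0.0, 84.6]
force: [-8.8, 3.0, 8.9]
tool_pos: [0.6567, -0.0417, 0.0807]
tool_rot: [-179.7, -0.0, 84.6]
force: [-10.7, 3.4, 10.7]
```

```bash
python3 -m pendant '[{"tx":0,"ty":0.01,"tz":0,"spin":0,"claw":1},{"tx":0,"ty":0,"tz":0,"spin":0,"claw":1},{"tx":0,"ty":0,"tz":0,"spin":0,"claw":1}]'| sed -n '2p;3p;4p'
python3 -m pendant '[{"tx":0,"ty":-0.02,"tz":0,"spin":0,"claw":1},{"tx":0,"ty":0,"tz":0,"spin":0,"claw":1}]'| sed -n '2p;3p;4p'
python3 -m pendant '[{"tx":0,"ty":0,"tz":0,"spin":0,"claw":0.3},{"tx":0,"ty":0,"tz":0,"spin":0,"claw":0.3},{"tx":0,"ty":0,"tz":0,"spin":0,"claw":0.3},{"tx":0,"ty":0,"tz":0,"spin":0,"claw":0.3}]'
```

```text
tool_pos: [0.6568, -0.0417, 0.0807]
tool_rot: [-179.6, 0.0, 84.6]
force: [-11.6, 2.6, 11.3]
tool_pos: [0.6567, -0.0417, 0.0807]
tool_rot: [-179.8, -0.0, 84.6]
force: [-8.5, 3.1, 9.6]
time_s: 13.12
tool_pos: [0.6589, -0.0425, 0.0804]
tool_rot: [180.0, 0.0, 84.6]
force: [-0.1, -0.1, -0.3]
grip_width: 0.0608
grasp_force: 0.0
```

Released and free of contact. I'll lift and look.

```bash
python3 -m pendant '[{"tx":0,"ty":0,"tz":-0.2,"spin":0,"claw":0.3},{"tx":0,"ty":0,"tz":-0.4,"spin":0,"claw":0.3},{"tx":0,"ty":0,"tz":-0.6,"spin":0,"claw":0.3},{"tx":0,"ty":0,"tz":-1,"spin":0,"claw":0.3},{"tx":0,"ty":-1,"tz":-0.8,"spin":0,"claw":0.3},{"tx":0,"ty":-1,"tz":0,"spin":0,"claw":0.3},{"tx":0,"ty":-0.5,"tz":0,"spin":0,"claw":0.3},{"tx":-0.8,"ty":0,"tz":0,"spin":0,"claw":0.3},{"tx":-0.8,"ty":0,"tz":0,"spin":0,"claw":0.3},{"tx":0,"ty":0,"tz":0,"spin":0,"claw":0.3}]'|sed -n '1,4p'
python3 - <<'E'
from h import *
for n in ('scene','side'): im=snap(n,n+'5.png')
w=snap('wrist','w5.png')
a=cv2.resize(cv2.imread('pics/scene5.png')[110:250,240:400],None,fx=2.5,fy=2.5,interpolation=2)
b=cv2.resize(cv2.imread('pics/side5.png')[130:270,250:410],None,fx=2.5,fy=2.5,interpolation=2)
c=cv2.resize(cv2.imread('pics/w5.png'),(400,250))
W=np.zeros((600,800,3),np.uint8);W[:350,:400]=a;W[:350,400:]=b;W[350:,:400]=c;W[350:,400:]=cv2.resize(cv2.imread('pics/w5.png')[0:200,320:640],(400,250));cv2.imwrite('pics/m5.png',W)
E
```

```text
time_s: 14.38
tool_pos: [0.5275, -0.1144, 0.2317]
tool_rot: [179.8, 0.1, 84.2]
force: [0.0, -0.5, 0.5]
```

View pics/m5.png

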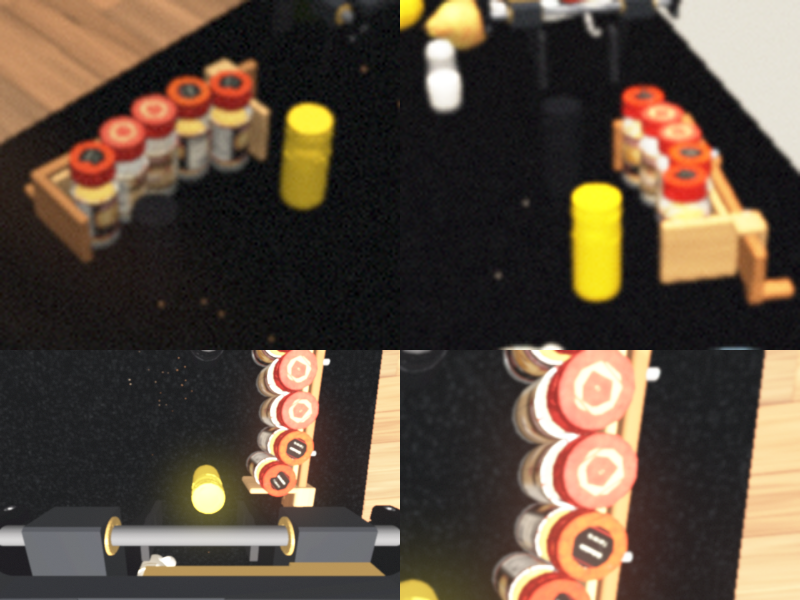

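All five jars stand upright in one row, with the bystanders untouched. One numeric check of the spare's final spot before I hand in.

```bash
python3 - <<'E'
from h import *
for nm,u,v in[('j1',93,157),('j2',123,131),('sp',154,109),('j3',190,91),('j4',232,82)]: print(nm,ray('scene',u/2.5+240,v/2.5+110,.106).round(4))
for nm,u,v in[('j2',477,32),('sp',475,97),('j3',475,158),('j4',447,205)]: print(nm,ray('wrist',u,v,.106).round(4))
E
```

```text
j1 [0.643  0.0504 0.106 ]
j2 [0.6508 0.005  0.106 ]
sp [ 0.6538 -0.0392  0.106 ]
j3 [ 0.6489 -0.0846  0.106 ]
j4 [ 0.6292 -0.1257  0.106 ]
j2 [0.6506 0.0032 0.106 ]
sp [ 0.6505 -0.0411  0.106 ]
j3 [ 0.6519 -0.0869  0.106 ]
j4 [ 0.6304 -0.1233  0.106 ]
```

The camera puts the spare's axis 3–4 mm short of where it was pressed. That is near the measuring noise, but I'll make sure with a gentle low push from the front using closed fingers.

```bash
python3 -m pendant '[{"tx":0.6,"ty":0.3,"tz":0,"spin":0,"claw":1},{"tx":0.6,"ty":0.3,"tz":0,"spin":0,"claw":1},{"tx":0.5,"ty":0.2,"tz":0,"spin":0,"claw":1},{"tx":0,"ty":0,"tz":0.8,"spin":0,"claw":1},{"tx":0,"ty":0,"tz":0.8,"spin":0,"claw":1},{"tx":0,"ty":0,"tz":0.8,"spin":0,"claw":1},{"tx":0,"ty":0,"tz":0.5,"spin":0,"claw":1},{"tx":0,"ty":0,"tz":0.2,"spin":0,"claw":1},{"tx":0,"ty":0,"tz":0,"spin":0,"claw":1},{"tx":0,"ty":0,"tz":0,"spin":0,"claw":1}]' 20
```

```text
time_s: 15.78
tool_pos: [0.5768, -0.0289, 0.0761]
tool_rot: [179.9, -0.0, 84.6]
force: [0.2, 0.5, -0.1]
grip_width: 0.0002
grasp_force: 0.0
```

```bash
python3 -m pendant '[{"tx":-0.1,"ty":0,"tz":0.22,"spin":0,"claw":1},{"tx":0,"ty":0.2,"tz":0,"spin":0,"claw":1},{"tx":0,"ty":0.2,"tz":0,"spin":0,"claw":1},{"tx":0,"ty":0.1,"tz":0,"spin":0,"claw":1},{"tx":0,"ty":0.05,"tz":0,"spin":0,"claw":1},{"tx":0,"ty":0,"tz":0,"spin":0,"claw":1}]' | sed -n '2p;4p'
python3 -m pendant '[{"tx":0,"ty":0.03,"tz":0,"spin":0,"claw":1},{"tx":0,"ty":0.03,"tz":0,"spin":0,"claw":1},{"tx":0,"ty":0,"tz":0,"spin":0,"claw":1}]'| sed -n '2p;4p'
```

```text
tool_pos: [0.6026, -0.0367, 0.0636]
force: [-0.2, -0.1, -0.2]
tool_pos: [0.6056, -0.0371, 0.0637]
force: [0.4, 0.5, -0.4]
```

```bash
python3 -m pendant '[{"tx":0,"ty":0.03,"tz":0,"spin":0,"claw":1},{"tx":0,"ty":0.03,"tz":0,"spin":0,"claw":1},{"tx":0,"ty":0,"tz":0,"spin":0,"claw":1}]'| sed -n '2p;4p'
```

```text
tool_pos: [0.6087, -0.0373, 0.0636]
force: [0.2, 0.1, -1.0]
```

```bash
python3 -m pendant '[{"tx":0,"ty":0.03,"tz":0,"spin":0,"claw":1},{"tx":0,"ty":0.03,"tz":0,"spin":0,"claw":1},{"tx":0,"ty":0,"tz":0,"spin":0,"claw":1}]'| sed -n '2p;4p'
python3 -m pendant '[{"tx":0,"ty":0.03,"tz":0,"spin":0,"claw":1},{"tx":0,"ty":0,"tz":0,"spin":0,"claw":1}]'| sed -n '2p;4p'
```

```text
tool_pos: [0.6117, -0.0376, 0.0636]
force: [-0.2, -0.3, -0.7]
tool_pos: [0.6131, -0.0378, 0.0636]
force: [-0.5, 0.2, -0.6]
```

```bash
python3 -m pendant '[{"tx":0,"ty":0.03,"tz":0,"spin":0,"claw":1},{"tx":0,"ty":0,"tz":0,"spin":0,"claw":1}]'| sed -n '2p;4p'
```

```text
tool_pos: [0.6146, -0.038, 0.0637]
force: [0.5, -0.3, 0.2]
```

```bash
python3 -m pendant '[{"tx":0,"ty":0.03,"tz":0,"spin":0,"claw":1},{"tx":0,"ty":0,"tz":0,"spin":0,"claw":1}]'| sed -n '2p;4p'
python3 -m pendant '[{"tx":0,"ty":0.03,"tz":0,"spin":0,"claw":1},{"tx":0,"ty":0,"tz":0,"spin":0,"claw":1}]'| sed -n '2p;4p'
```

```text
tool_pos: [0.616, -0.0381, 0.0636]
force: [-0.5, 0.3, -0.1]
tool_pos: [0.6172, -0.0382, 0.0637]
force: [-2.0, 1.0, 0.9]
```

```bash
python3 -m pendant '[{"tx":0,"ty":0.03,"tz":0,"spin":0,"claw":1},{"tx":0,"ty":0,"tz":0,"spin":0,"claw":1}]'| sed -n '2p;4p'
```

```text
tool_pos: [0.6177, -0.0382, 0.0637]
force: [-5.6, 1.1, 5.7]
```

Contact stiffens at once and the jar barely moves, so it was already against the strip. I'll bring the press to about 10 N and back off.

```bash
python3 -m pendant '[{"tx":0,"ty":0.03,"tz":0,"spin":0,"claw":1},{"tx":0,"ty":0,"tz":0,"spin":0,"claw":1}]'| sed -n '2p;4p'
python3 -m pendant '[{"tx":0,"ty":0.01,"tz":0,"spin":0,"claw":1},{"tx":0,"ty":0,"tz":0,"spin":0,"claw":1}]'| sed -n '2p;4p'
```

```text
tool_pos: [0.6182, -0.0381, 0.0639]
force: [-10.3, 1.5, 8.7]
tool_pos: [0.6184, -0.0382, 0.064]
force: [-10.8, 1.1, 9.6]
```

```bash
python3 -m pendant '[{"tx":0,"ty":-0.05,"tz":0,"spin":0,"claw":1},{"tx":0,"ty":-0.1,"tz":0,"spin":0,"claw":1},{"tx":0,"ty":-0.4,"tz":0,"spin":0,"claw":1},{"tx":0,"ty":-0.4,"tz":0,"spin":0,"claw":1},{"tx":0,"ty":0,"tz":-1,"spin":0,"claw":1},{"tx":0,"ty":0,"tz":-1,"spin":0,"claw":1},{"tx":0,"ty":-0.8,"tz":-1,"spin":0,"claw":1},{"tx":-0.8,"ty":-0.5,"tz":0,"spin":0,"claw":1},{"tx":-0.8,"ty":0,"tz":0,"spin":0,"claw":1},{"tx":0,"ty":0,"tz":0,"spin":0,"claw":1}]'|sed -n '1,4p'
python3 - <<'E'
from h import *
for n in ('scene','side'): im=snap(n,n+'6.png')
w=snap('wrist','w6.png')
a=cv2.resize(cv2.imread('pics/scene6.png')[110:250,240:400],None,fx=2.5,fy=2.5,interpolation=2)
b=cv2.resize(cv2.imread('pics/side6.png')[130:270,250:410],None,fx=2.5,fy=2.5,interpolation=2)
c=cv2.resize(cv2.imread('pics/w6.png'),(400,250))
W=np.zeros((600,800,3),np.uint8);W[:350,:400]=a;W[:350,400:]=b;W[350:,:400]=c;cv2.imwrite('pics/m6.png',W)
E
```

```text
time_s: 20.65
tool_pos: [0.5019, -0.1117, 0.2128]
tool_rot: [179.9, 0.1, 84.2]
force: [0.2, 0.3, 0.3]
```

View pics/m6.png

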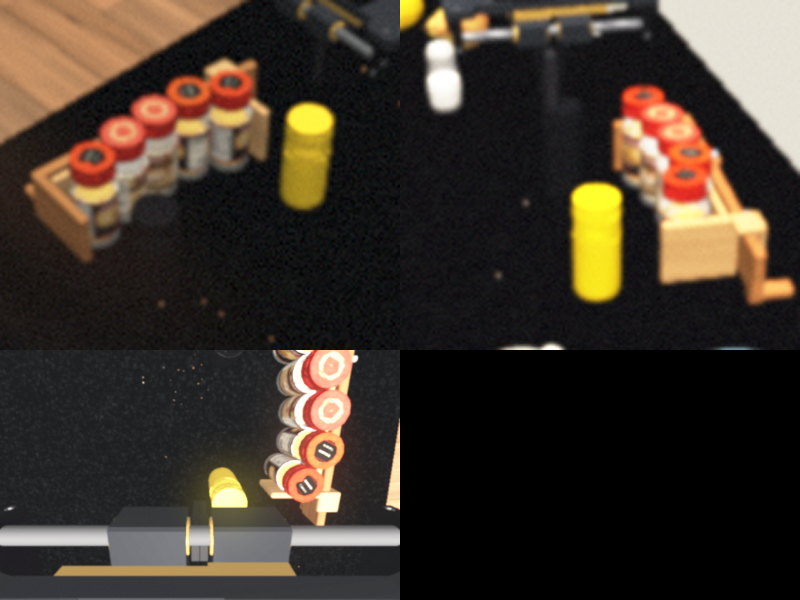

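All five jars are upright in one row, the look-alikes are unmoved and the arm is clear. Handing in.

```bash
python3 -c "
from cell import env
print(env.sign_off())"
```

```text
the job is handed in; nothing more can be done
None
```

The spare jar is in the row between its neighbours, pressed against the stop strip at about 10 N and released; all five jars are upright, nothing else appears to have moved, and the job was handed in at about 21 s (no verdict was returned).

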